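Swap the vessels on balance and stirrer, then set out a fresh cup

TASK

At the sample desk, make the vessel now standing on the balance and the one now standing on the stirrer change places, each upright in the middle of the other's pan or plate; the round cork mat is free for parking one of them on the way. When both have changed places, lift the top cup straight off the nested pair of grey cups and stand it upright in the middle of the cork mat, ready for the next sample. Keep the vessels and the cup upright all the time, and leave the lower cup and the two blue spinners standing where they are.

Things in the scene. Friction and masses are not known exactly. Their poses are not given: they have to be found in the camera images.
- jar_center (a point): Squat closed jar of amber glass with a white screw lid: round, diameter 60 mm (lid 58 mm), height 70 mm, 0.13 to 0.25 kg. Best gripped across about 12 mm above the point, which leaves room over its lid. The point is its centre, 35 mm above its underside; z is up along its axis. At the start it stands near the middle of either the balance pan or the stirrer plate.
- beaker_center (a point): Straight open beaker of bright plain metal: round, outer diameter 60 mm, height 90 mm, wall 3 mm, 0.11 to 0.22 kg. Best gripped across about 24 mm above the point, which leaves room over its rim. The point is its centre, 45 mm above its underside; z is up along its axis. At the start it stands on whichever of balance pan and stirrer plate the jar is not on.
- cup_center (a point): Upper of two alike open grey nested cups (a pale line marks each collar's lower edge), 0.05 kg, 60 mm high: top 38 mm a collar 60 mm across, below it a foot 48 mm across. The foot sits in the lower cup with 2 mm play, the collar on its rim: 22 mm straight up frees it. Point: its centre, 30 mm above its underside, 8 mm above the collar's lower edge; z up. Grip the collar 16 mm above the point.
- lower_cup_center (a point): The lower cup of the nested pair, same shape and size, loose on the desk, about 0.12 kg; it stays where it is. The point is its centre, 30 mm above its underside, 38 mm below the upper cup's point.
- balance_pan (a point): Balance: a fixed white housing 165 x 135 mm, 44 mm high, with a display strip at its robot side and a round steel pan of diameter 110 mm. The point is the middle of the pan's top face, 60 mm above the desk; z is up, x points from the display side to the back. It does not move or sink.
- stirrer_plate (a point): Magnetic stirrer: a fixed grey housing 165 x 135 mm, 44 mm high, with two black knobs at its robot side (12 mm tall) and a square white ceramic plate 110 x 110 mm. The point is the middle of the plate's top face, 60 mm above the desk; z is up, x points from the knobs to the back. It is flat and does not move.
- mat_top (a point): Round cork mat, diameter 110 mm, 6 mm thick, fixed on the desk, empty at the start. The point is the middle of its top face; z is up.
- spinner_a: Blue plastic sample spinner (a turbine), round, 31 mm in diameter at the foot, 60 mm high with its short tube and red cap; loose, to be left alone. Origin in the middle of its underside, z up.
- spinner_b: A second spinner just like the first, elsewhere on the desk; to be left alone. Origin in the middle of its underside, z up.
Not all that is in view belongs to the job. What is shaped like the part that bears jar_center but purple is not meant.

How it is judged:
By the outcome, as a careful person would: the job done as asked, in the order asked, and still so for the second after the job is handed in, with the robot touching nothing.
It also fails if it takes over 106 s, if anything falls off the work surface, if the arm or the gripper's body presses on something with over 40 N, if the wrist force passes 120 N, or if a joint passes its speed limit or range.

ROBOT

A 6-joint arm with a two-finger parallel gripper is mounted at the origin on the work surface. World frame = base frame: x ahead of the robot, y to its left, z up, the work surface at z = 0. Lengths are in m, angles in rad, forces in N, time in s.
With the tool pointing down it reaches from about 0.375 to 0.9 m from the base axis. Payload 3.1 kg.
Tool frame: the origin (TCP) lies midway between the tips of the shut fingers; the grasp point (between the pads) lies r.grasp_offset behind it (r.grasp_offset is the distance from the TCP to the grasp point, in m); z points along the fingers, y is the direction in which the jaws open and shut (so a half turn about z gives the same grasp; the last joint's range is limited). The gripper opens to 87 mm and grips with 3 to 60 N. Pads are 19 mm wide; open, the fingers measure 117 mm over their backs; the gripper's body (75 mm by 190 mm) begins 51 mm behind the grasp point.
Start: joints at [1.157, 0.527, 1.433, -0, 1.181, -0.178], TCP at [0.146, 0.608, 0.223] pointing down, gripper open.
Joint ranges: [-3.08, 3.08], [-0.75, 2.2], [0.22, 2.44], [-1.43, 4.57], [0, 2.65], [-2.85, 2.85]. Speed limits (rad/s): [2.79, 2.79, 3.14, 3.14, 3.14, 3.14].

INTERFACE

Orientations are given as a unit quaternion [w, x, y, z].
In Python, from bench import r gives the robot as it stands.
- The arm moves only by the shell command python3 -m jog 'ROWS' [OPENING] [FORCE]. ROWS is text: rows parted by semicolons, each of 6 numbers parted by spaces: the shift along the world's x, y, z each as a share of 25 mm, from -1 to 1, then the turn, a rotation vector about the world's x, y, z each as a share of 90 degrees, from -1 to 1. A call has 1 to 20 rows; each row shifts and turns the commanded pose from where the row before left it; what a row does not reach is not made up. A row lasts 1/8 s, in which the tool goes at most 62.5 mm and 10.7 degrees, less where a joint would pass 70% of its speed; a pose out of reach is approached as far as the arm can. A call with a number of a shift or a turn outside -1 to 1 is refused whole. A call with a gripper value outside its range is refused whole. OPENING is the opening, from 0 (shut) to 1 (fully open), set as the call begins (- or left out, the last holds). The fingers move at their own pace and stop on an object; FORCE is the grip in N (left out, the last holds). Time passes only in rows, so rows that do not move let the fingers close. It gives the time, the measured TCP pose, the force and the opening at its end, in the units of the state.
- r.read_state(): the state, without advancing time (a new reading comes with each control period).
- r.capture(name): name is "scene" or "top"; returns the picture (384x512x3 uint8, red, green, blue); there is no depth.
- r.calibration(name): a dict with "camera_matrix" (3x3 intrinsics, pixels), "k1" (the pictures are not rectified: a ray, as slopes to the right and down, at radius r is drawn at 1 + k1 r^2 times it, then the intrinsics apply), "rvec" (rotation vector, rad) and "tvec" (3), from world to camera coordinates, as OpenCV has them. Camera axes: x right, y down, z forward; pixel columns grow to the right and rows downward; lengths in m; the calibration is good to about 2 mm. A picture is of the moment at which its call begins. calibration takes no time and is no camera call.
- r.finish_job(): hands the job in, once; it reports no verdict.
Trained networks look in the newest picture that a camera, given by its name, has taken for a name from the list of things; names that differ only in an ending like _2 or _b are one class to them, and where a whole thing is asked for, a point or a joint stands for the part that bears it (a point fixed in the world has none). Each returns a list of dicts, best first, with "confidence" (0 to 1); they miss things now and then, are a little off and sometimes report something else, mostly with a low value. They report only what shows in the picture. A call takes as long as a camera call. They do not tell look-alikes from the thing itself.
- r.regions_of(camera, name): "region" (384x512 bool, what is visible of it) and "xy" ([column, row] in pixels, amid what is visible of it).
- r.landmark_of(camera, name): "xy" ([column, row] in pixels: a listed point, or the origin of a listed thing).
The state is a dict: "t": time; "joint_pos": joint angles; "qvel": joint speeds; "tau": joint torques, N m; "tool_pos": TCP position; "orientation": TCP orientation; "contact_force": force on the tool from outside, world axes, zero at the start; "ft_torque": the same for the moment, N m; "gripper_width": finger opening in m.
Only numpy, scipy, OpenCV 4.12 (cv2) and the standard library are available. Lean on these libraries where they do the work, as an engineer would, in place of code of your own. Each camera call takes 0.05 s, during which the arm holds its last target.

## Working session

There is one attempt and no reset: what is moved stays moved. The work goes in short steps, Python scripts to look and compute and a shell command to move; the robot and the scene stay as the last step left them, time stands still between calls to the robot, and variables do not carry over. Pictures are saved under pics/ and viewed, and the job is handed in when it is done.

```bash
mkdir -p pics; ls; python3 - <<'E'
from bench import r
import cv2
for n in("scene","top"):
    im=r.capture(n); cv2.imwrite(f"pics/{n}0.png",im[:,:,::-1])
    c=r.calibration(n); print(n,c)
print(r.read_state(), r.grasp_offset)
E
```

```text
pics
scene {'camera_matrix': array([[476.80833183,   0.        , 254.50034938],
       [  0.        , 476.80833183, 191.90801471],
       [  0.        ,   0.        ,   1.        ]]), 'k1': 0.038295046797817214, 'rvec': array([ 2.02120535,  1.3891676 , -0.57851913]), 'tvec': array([-0.21128274, -0.30240766,  1.41549933])}
top {'camera_matrix': array([[384.49238534,   0.        , 253.35064621],
       [  0.        , 384.49238534, 193.80214787],
       [  0.        ,   0.        ,   1.        ]]), 'k1': 0.04094330331872435, 'rvec': array([ 2.10072155, -2.15398493,  0.13351693]), 'tvec': array([0.03007349, 0.54693937, 0.76408291])}
{'t': 0.1, 'joint_pos': array([ 1.15650095e+00,  5.28366480e-01,  1.43378069e+00, -3.02223837e-05,
        1.18142854e+00, -1.78468097e-01]), 'qvel': array([-0.00041468, -0.00062661, -0.00409747, -0.00026285,  0.00069511,
       -0.00139711]), 'tau': array([ 1.52317502e-04, -4.40988672e+01, -1.77150714e+01,  6.35200460e-02,
        5.33393794e-02, -4.58436489e-05]), 'tool_pos': array([0.14571485, 0.60708454, 0.22167156]), 'orientation': array([-2.76221745e-04,  1.17634824e-01,  9.93056426e-01, -9.52376939e-04]), 'contact_force': array([ 0.98506408, -0.25391272, -0.10668632]), 'ft_torque': array([ 0.02274472, -0.02754669, -0.05854868]), 'gripper_width': 0.08700231027082254} 0.0187
```

View pics/scene0.png

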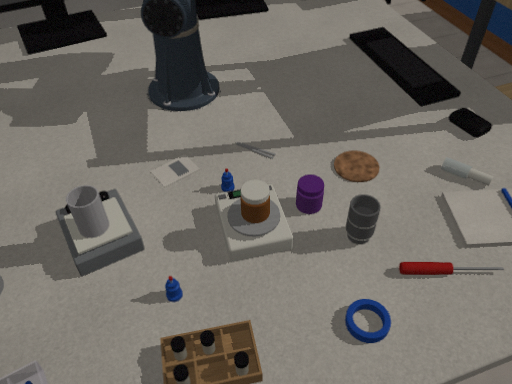

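View pics/top0.png

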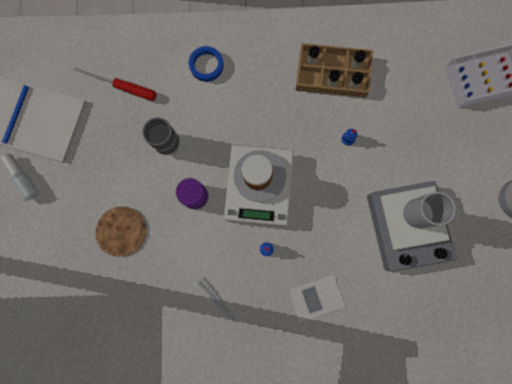

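The jar, amber with a white lid, is on the balance (scene 256,203; top 257,172). Its purple look-alike is on the desk (scene 310,195; top 192,194). The beaker is on the stirrer (scene 88,212; top 430,210), with another grey round thing at the edge (top 508,198; scene 0,285). The nested cups are at scene 362,218 and top 160,135, and the mat at scene 356,165 and top 121,231.

```bash
cat > h.py <<'E'
from bench import r
import numpy as np, cv2
from scipy.optimize import least_squares
C={n:r.calibration(n) for n in("scene","top")}
def dist(c): return np.array([c["k1"],0,0,0,0.])
def proj(n,P):
    c=C[n]; return cv2.projectPoints(np.array(P,float).reshape(-1,3),c["rvec"],c["tvec"],c["camera_matrix"],dist(c))[0].reshape(-1,2)
def ray(n,xy):
    c=C[n]; u=cv2.undistortPoints(np.array(xy,float).reshape(1,1,2),c["camera_matrix"],dist(c)).ravel()
    R=cv2.Rodrigues(c["rvec"])[0]; return -R.T@c["tvec"], R.T@np.array([u[0],u[1],1])
def atz(n,xy,z):
    o,d=ray(n,xy); return o+d*(z-o[2])/d[2]
def tri(a,b):
    f=lambda p:np.r_[proj("scene",p)[0]-a,proj("top",p)[0]-b]
    s=least_squares(f,[.5,0,.05]); return s.x,np.sqrt(s.fun@s.fun)
E
python3 - <<'E'
from h import *
for n in C:
    print(n,"cam at",ray(n,(0,0))[0].round(3)); r.capture(n)
Z=dict(jar_center=.095,beaker_center=.105,cup_center=.068,lower_cup_center=.03,balance_pan=.06,stirrer_plate=.06,mat_top=.006,spinner_a=0)
for k,z in Z.items():
    L={n:r.landmark_of(n,k) for n in C}
    for n in C:
        for d in L[n][:3]: print(k,n,np.round(d["xy"],1),round(d["confidence"],2),atz(n,d["xy"],z).round(4))
    if L["scene"] and L["top"]: print("   tri",tri(L["scene"][0]["xy"],L["top"][0]["xy"]))
print(r.read_state()["t"])
E
```

```text
scene cam at [ 1.204 -0.218  0.802]
top cam at [ 0.423 -0.006  0.84 ]
jar_center scene [252.9 200.7] 0.68 [0.5803 0.0044 0.095 ]
jar_center top [256.3 171.7] 0.75 [0.5834 0.0081 0.095 ]
jar_center top [261.5 177.1] 0.62 [ 0.5722 -0.0019  0.095 ]
jar_center top [191.6 194.6] 0.61 [0.5411 0.1365 0.095 ]
   tri (array([0.58241417, 0.00601681, 0.09688061]), np.float64(1.5457001704243305))
beaker_center scene [ 91.8 213.6] 0.74 [ 0.5065 -0.3041  0.105 ]
beaker_center top [424.9 211. ] 0.82 [ 0.4962 -0.3071  0.105 ]
   tri (array([ 0.49745285, -0.30761808,  0.09769321]), np.float64(2.035689247606441))
cup_center scene [360.9 217.8] 0.63 [0.6807 0.2001 0.068 ]
cup_center scene [173.3 293.9] 0.52 [ 0.7172 -0.1985  0.068 ]
cup_center top [156.9 135.6] 0.72 [0.6722 0.2145 0.068 ]
   tri (array([0.67351602, 0.2118507 , 0.05793265]), np.float64(3.81614801080016))
lower_cup_center scene [363.4 224.6] 0.66 [0.6722 0.2172 0.03  ]
lower_cup_center top [162.6 141.4] 0.72 [0.6709 0.2127 0.03  ]
   tri (array([0.6718781 , 0.21506867, 0.02952393]), np.float64(1.5198469303672841))
balance_pan scene [252.
[... 240 characters left out ...]
0.4901 -0.3091  0.06  ]
stirrer_plate top [414.4 220.2] 0.78 [ 0.4828 -0.3036  0.06  ]
   tri (array([ 0.4831491 , -0.30842959,  0.05162536]), np.float64(1.2835029362781585))
mat_top scene [352.4 167.5] 0.66 [0.4865 0.297  0.006 ]
mat_top top [118.7 230.1] 0.85 [0.4814 0.3121 0.006 ]
   tri (array([ 0.48002458,  0.30928894, -0.00068677]), np.float64(3.892630593448659))
spinner_a scene [170.5 290.6] 0.69 [ 0.6629 -0.2     0.    ]
spinner_a scene [225.3 185.6] 0.54 [ 0.4266 -0.0095  0.    ]
spinner_a top [267.6 248.9] 0.66 [ 0.433  -0.0105  0.    ]
spinner_a top [348.6 139. ] 0.6 [ 0.6723 -0.1982  0.    ]
   tri (array([ 0.41425518, -0.10997816, -0.41215342]), np.float64(42.7474788531573))
1.0
```

```bash
python3 - <<'E'
import cv2,numpy as np
s=cv2.imread("pics/scene0.png");t=cv2.imread("pics/top0.png")
a=cv2.resize(s[140:280,190:400],(800,533),interpolation=cv2.INTER_CUBIC);cv2.imwrite("pics/c1.png",a)
a=cv2.resize(t[100:270,80:310],(800,591),interpolation=cv2.INTER_CUBIC);cv2.imwrite("pics/c2.png",a)
a=cv2.resize(t[120:290,340:512],(600,593),interpolation=cv2.INTER_CUBIC);cv2.imwrite("pics/c3.png",a)
E
```

```text
(no output)
```

View pics/c1.png

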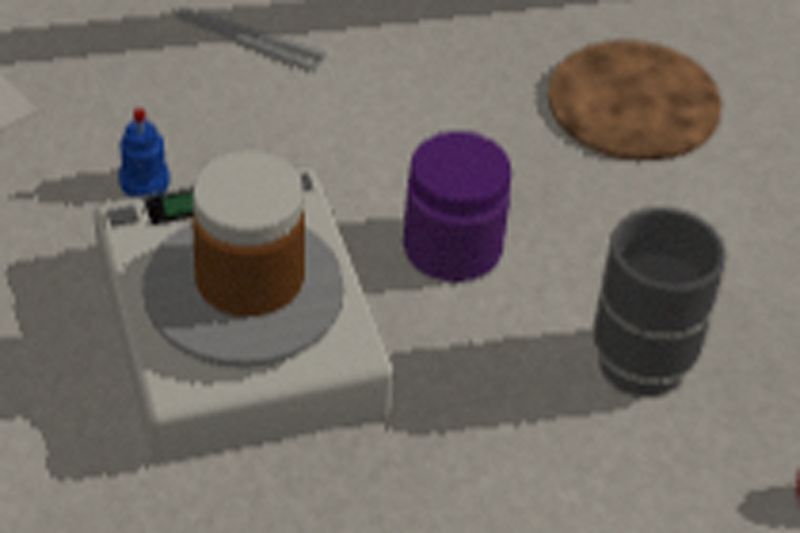

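View pics/c2.png

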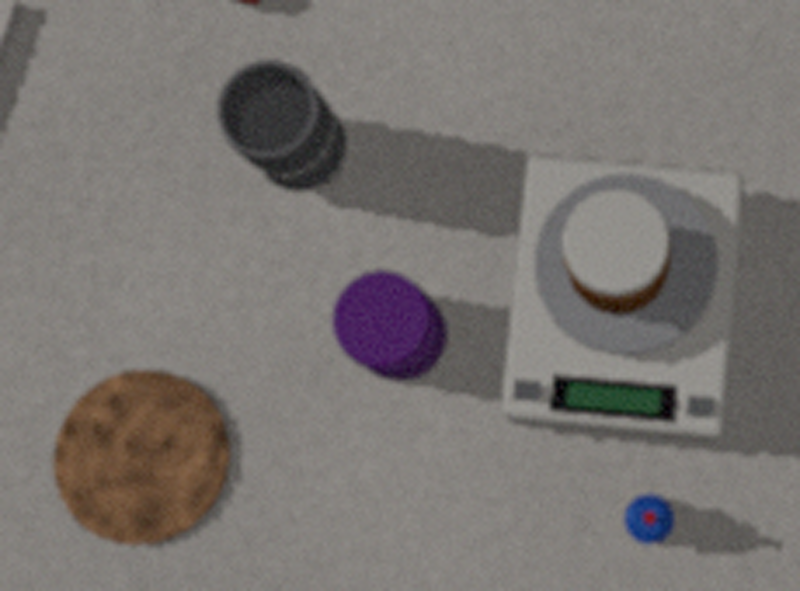

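View pics/c3.png

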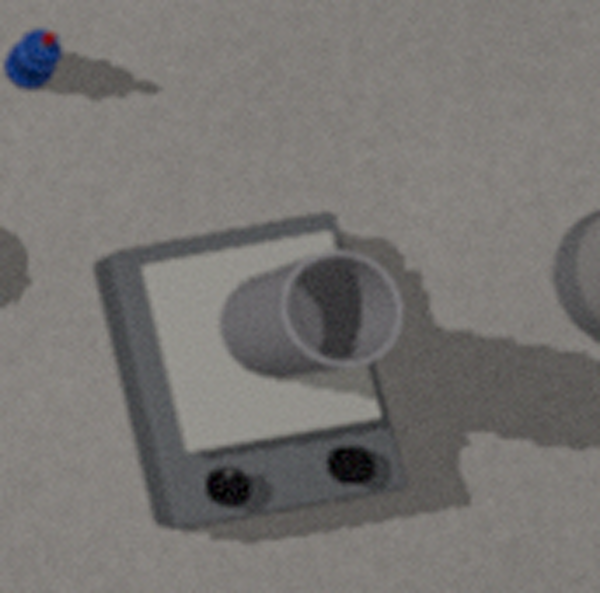

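Crops: the amber jar with the white lid is on the pan (lid centre at top ≈ 257,170). The purple one, at top 192,194, stands on the desk and is not wanted. The bright metal beaker is on the plate (rim ≈ 438,209), and the grey cups have two pale lines (rim ≈ 157,132). I'll refine the centres with rim outlines.

```bash
cat > ov.py <<'E'
from h import *
th=np.linspace(0,2*np.pi,90)
def circ(c,z,R): return np.c_[c[0]+R*np.cos(th),c[1]+R*np.sin(th),0*th+z]
def draw(n,im,items,crop,out,S):
    x0,y0,x1,y1=crop
    a=cv2.resize(im[y0:y1,x0:x1],None,fx=S,fy=S,interpolation=cv2.INTER_CUBIC)
    for P,col in items:
        p=(proj(n,P)-[x0,y0]+.5)*S-.5
        cv2.polylines(a,[np.round(p*8).astype(int)],False,col,1,cv2.LINE_AA,3)
    cv2.imwrite(out,a)
E
cat > a.py <<'E'
from ov import *
s=cv2.imread("pics/scene0.png");t=cv2.imread("pics/top0.png")
q=lambda u,v,S,x,y:((u+.5)/S+x-.5,(v+.5)/S+y-.5)
S1=800/230;S3=600/172
e=dict(pan=(q(627.5,265,S1,80,100),.06),jar=(q(615.5,243,S1,80,100),.13),mat=(q(142,457.5,S1,80,100),.006),cup=(q(269,110.5,S1,80,100),.098),
 beak=(q(342.5,309,S3,340,120),.15),plate=(q(261,343,S3,340,120),.06))
c={k:atz("top",*v) for k,v in e.items()}
for k in c: print(k,np.round(e[k][0],1),c[k].round(4))
k4=[q(*p,S3,340,120) for p in((143,265),(333,232),(382,418),(187,452))]
k4=np.array([atz("top",p,.06) for p in k4]);print(k4.round(4),k4.mean(0))
G=(0,255,0);Rd=(0,0,255);Y=(0,255,255)
it=[(circ(c["pan"],.06,.055),G),(circ(c["jar"],.13,.029),Rd),(circ(c["jar"],.06,.03),Rd),(circ(c["mat"],.006,.055),G),(circ(c["cup"],.098,.03),Y),(circ(c["cup"],.06,.03),Y),
(circ(c["cup"],.022,.03),Y),(circ(c["beak"],.15,.03),Y),(circ(c["beak"],.06,.03),Y),(k4[[0,1,2,3,0]],G)]
draw("top",t,it,(80,100,310,270),"pics/o1.png",3.4)
draw("top",t,it,(340,120,512,290),"pics/o2.png",3.4)
draw("scene",s,it,(190,140,400,280),"pics/o3.png",3.8)
draw("scene",s,it,(40,160,180,280),"pics/o4.png",4.5)
E
python3 a.py
```

```text
pan [260.  175.8] [0.582  0.0012 0.06  ]
jar [256.6 169.5] [0.5801 0.0068 0.13  ]
mat [120.5 231.2] [0.479  0.3082 0.006 ]
cup [157.  131.4] [0.6712 0.2059 0.098 ]
beak [437.8 208.2] [ 0.4961 -0.3112  0.15  ]
plate [414.5 218. ] [ 0.4873 -0.3041  0.06  ]
[[ 0.5341 -0.2413  0.06  ]
 [ 0.5503 -0.35    0.06  ]
 [ 0.4435 -0.3666  0.06  ]
 [ 0.4266 -0.2578  0.06  ]] [ 0.48862776 -0.30391292  0.06      ]
```

View pics/o1.png

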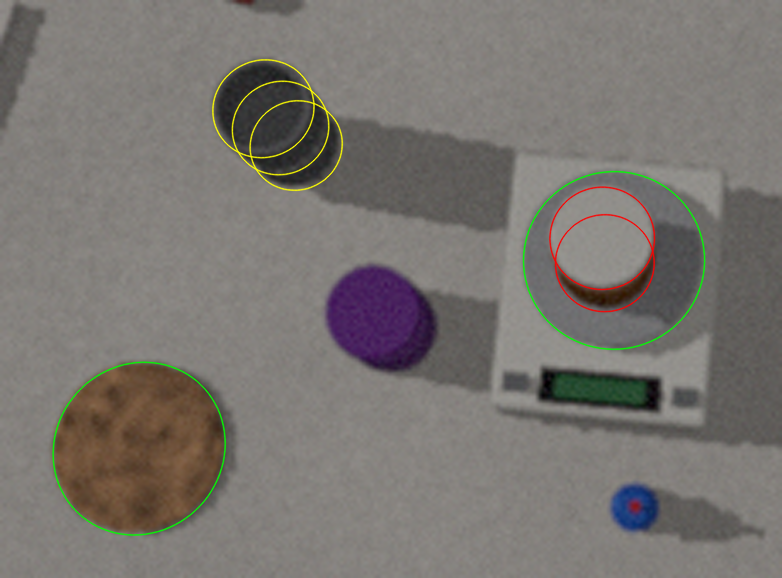

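View pics/o2.png

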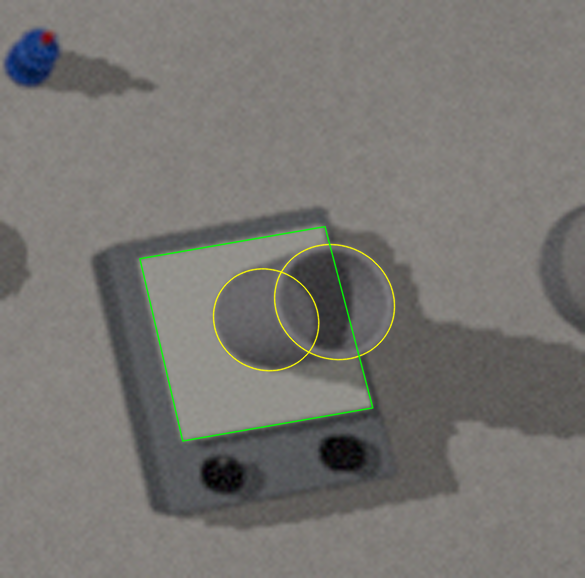

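View pics/o3.png

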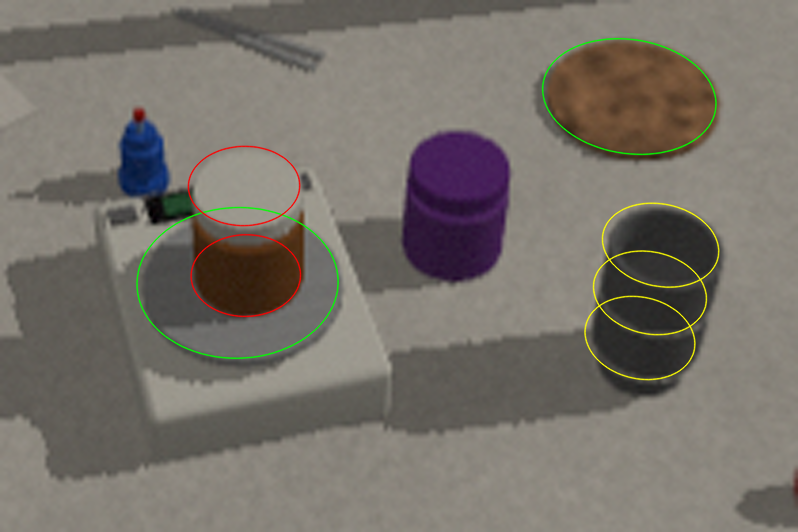

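View pics/o4.png

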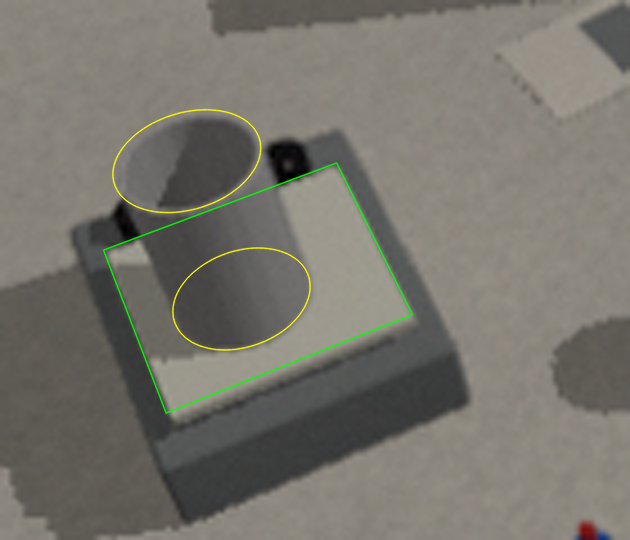

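Outlines from the top view fit well there and sit about 1–1.5 px left in the scene view, which matches a calibration offset of about 2 mm. I'll use the averages: jar (.581,.0085), pan (.583,.003), mat (.480,.310), cup (.673,.208), beaker (.496,-.311), plate (.488,-.304). The jar goes to the mat first.

```bash
python3 -m jog '0.725 -1 0 0 0 0;0.725 -1 0 0 0 0;0.725 -1 0 0 0 0;0.725 -1 0 0 0 0;0.725 -1 0 0 0 0;0.725 -1 0 0 0 0;0.725 -1 0 0 0 0;0.725 -1 0 0 0 0;0.725 -1 0 0 0 0;0.725 -1 0 0 0 0;0.725 -1 0 0 0 0;0.725 -1 0 0 0 0' 1 20; python3 -m jog '0.725 -1 0 0 0 0;0.725 -1 0 0 0 0;0.725 -1 0 0 0 0;0.725 -1 0 0 0 0;0.725 -1 0 0 0 0;0.725 -1 0 0 0 0;0.725 -1 0 0 0 0;0.725 -1 0 0 0 0;0.725 -1 0 0 0 0;0.725 -1 0 0 0 0;0.725 -1 0 0 0 0;0.725 -1 0 0 0 0;0 0 0 0 0 0;0 0 0 0 0 0'
```

```text
t: 2.5
tool_pos: [0.3642, 0.3069, 0.2228]
orientation: [0.0, 0.118, 0.993, 0.0]
contact_force: [0.2, -0.5, -0.7]
gripper_width: 0.0871
t: 4.25
tool_pos: [0.5801, 0.0082, 0.2223]
orientation: [-0.001, 0.118, 0.993, 0.0]
contact_force: [0.2, -0.0, -0.8]
gripper_width: 0.0871
```

```bash
cat > look.py <<'E'
import sys
from ov import *
n=sys.argv[1]; 
cams={"t":"top","s":"scene"}
x=r.read_state(); g=x["tool_pos"]; R=cv2.Rodrigues(np.zeros(3))[0]
from scipy.spatial.transform import Rotation as Ro
q=x["orientation"]; M=Ro.from_quat([q[1],q[2],q[3],q[0]]).as_matrix()
print(np.round(g,4),"z",M[:,2].round(3),"y",M[:,1].round(3),"F",x["contact_force"].round(1),"w",round(x["gripper_width"],4),"t",x["t"])
ps=[]
for c in("scene","top"):
    im=r.capture(c)[:,:,::-1].copy(); cv2.imwrite(f"pics/{n}_{c}.png",im)
    ps.append(im)
    w=x["gripper_width"]/2
    print(c,"tcp px",proj(c,g).round(1))
    for s in(-1,1): 
        p=proj(c,g+s*w*M[:,1])[0]; cv2.circle(im,tuple(np.round(p).astype(int)),1,(0,255,0),-1)
    x0,y0,x1,y1=0,40,512,384
    cv2.imwrite(f"pics/{n}_{c}_m.png",im)
E
python3 look.py a
```

```text
[0.5801 0.0082 0.2223] z [-0.001  0.001 -1.   ] y [0.234 0.972 0.   ] F [ 0.2 -0.  -0.8] w 0.0871 t 4.25
scene tcp px [[253.8 152.8]]
top tcp px [[254.4 157.4]]
```

View pics/a_scene_m.png

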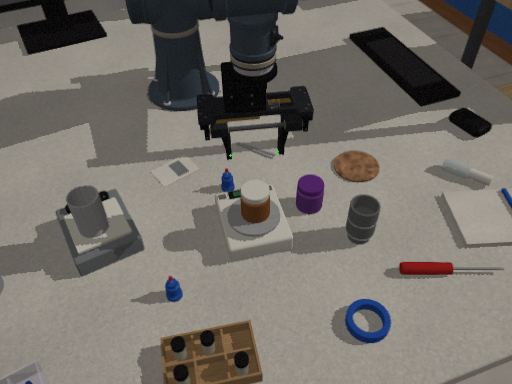

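View pics/a_top_m.png

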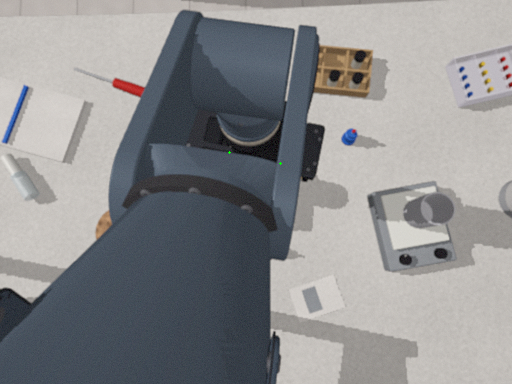

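```bash
python3 - <<'E'
import cv2
a=cv2.imread("pics/a_scene_m.png")[80:240,180:340];cv2.imwrite("pics/a_c.png",cv2.resize(a,None,fx=3.7,fy=3.7,interpolation=cv2.INTER_CUBIC))
E
```

```text
(no output)
```

View pics/a_c.png

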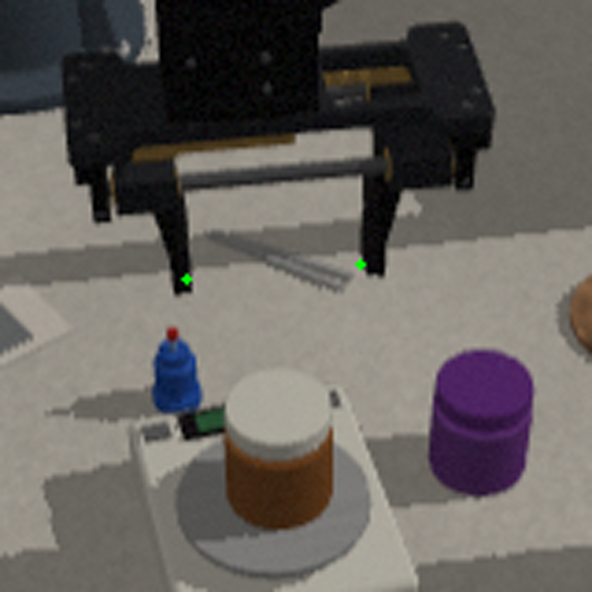

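The scene camera draws the known fingertips about 1.5 px right of and below their predicted pixels (crop: 190/367 seen, 186/360 predicted). So that camera carries the offset, and the top-view values hold. Descending on the jar.

```bash
python3 -m jog '0 -0.05 -0.9 0 0 0;0 0 -0.9 0 0 0;0 0 -0.9 0 0 0;0 0 -0.9 0 0 0;0 0 -0.9 0 0 0;0 0 -0.5 0 0 0;0 0 -0.36 0 0 0;0 0 0 0 0 0;0 0 0 0 0 0'; python3 -m jog '0 0 0 0 0 0;0 0 0 0 0 0;0 0 0 0 0 0;0 0 0 0 0 0;0 0 0 0 0 0;0 0 0 0 0 0;0 0 0 0 0 0' 0 20
```

```text
t: 5.48
tool_pos: [0.5815, 0.0064, 0.0892]
orientation: [0.001, 0.118, 0.993, -0.0]
contact_force: [-0.4, 0.1, 0.1]
gripper_width: 0.0867
t: 6.35
tool_pos: [0.5811, 0.0065, 0.0887]
orientation: [0.0, 0.118, 0.993, 0.0]
contact_force: [-0.2, 0.7, 1.7]
gripper_width: 0.0592
```

```bash
python3 -m jog '0 0 0.3 0 0 0;0 0 0.7 0 0 0;0 0 1 0 0 0;0 0 1 0 0 0;-0.314 0.928 1 0 0 0;-0.314 0.928 0 0 0 0;-0.314 0.928 0 0 0 0;-0.314 0.928 0 0 0 0;-0.314 0.928 0 0 0 0;-0.314 0.928 0 0 0 0;-0.314 0.928 0 0 0 0;-0.314 0.928 0 0 0 0;-0.314 0.928 0 0 0 0;-0.314 0.928 0 0 0 0;-0.314 0.928 0 0 0 0;-0.314 0.928 0 0 0 0;-0.314 0.928 0 0 0 0;0 0 0 0 0 0;0 0 0 0 0 0'; python3 look.py b
```

```text
t: 8.72
tool_pos: [0.479, 0.3076, 0.1891]
orientation: [0.0, 0.117, 0.993, -0.0]
contact_force: [0.0, -0.2, -2.7]
gripper_width: 0.0592
[0.479  0.3076 0.1891] z [ 0.001 -0.    -1.   ] y [ 0.233  0.972 -0.   ] F [ 0.  -0.2 -2.7] w 0.0592 t 8.725
scene tcp px [[366.6 102.3]]
top tcp px [[ 80.5 225. ]]
```

View pics/b_scene_m.png

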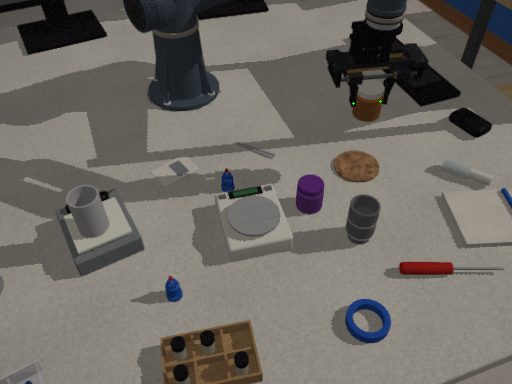

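The jar is held upright at (368,105), above the mat at (356,166). The pan is now empty at (254,215). Lowering the jar.

```bash
python3 -m jog '0 0 -1 0 0 0;0 0 -1 0 0 0;0 0 -1 0 0 0;0 0 -1 0 0 0;0 0 -1 0 0 0;0 0 -0.6 0 0 0;0 0 -0.3 0 0 0;0 0 -0.16 0 0 0;0 0 -0.08 0 0 0;0 0 0 0 0 0;0 0 0 0 0 0'; python3 -c "
from bench import r;print(r.read_state()['contact_force'])"
```

```text
t: 10.2
tool_pos: [0.4792, 0.3082, 0.0355]
orientation: [0.0, 0.118, 0.993, 0.0]
contact_force: [-0.4, -1.0, -1.7]
gripper_width: 0.0595
[-0.36926752 -1.03521076 -1.70331019]
```

```bash
python3 -m jog '0 0 -0.02 0 0 0;0 0 0 0 0 0;0 0 0 0 0 0;0 0 0 0 0 0;0 0 0 0 0 0' 1; python3 -m jog '0 0 0.5 0 0 0;0 0 0.9 0 0 0;0 0 1 0 0 0;0 0 1 0 0 0;0 0 1 0 0 0;0 0 1 0 0 0;0 -1 0.8 0 0 0;0 -1 0 0 0 0;0 -1 0 0 0 0;0 -1 0 0 0 0;0 -1 0 0 0 0;0 -1 0 0 0 0'; python3 look.py c
```

```text
t: 10.82
tool_pos: [0.4789, 0.3081, 0.0346]
orientation: [0.0, 0.118, 0.993, 0.0]
contact_force: [0.9, 0.5, -0.0]
gripper_width: 0.0864
t: 12.32
tool_pos: [0.4789, 0.1572, 0.1904]
orientation: [0.001, 0.118, 0.993, 0.0]
contact_force: [0.1, -0.7, -0.3]
gripper_width: 0.0869
[0.4789 0.1572 0.1904] z [ 0.001  0.    -1.   ] y [0.234 0.972 0.   ] F [ 0.1 -0.7 -0.3] w 0.0869 t 12.325
scene tcp px [[303.4 117.4]]
top tcp px [[168.6 222.6]]
```

View pics/c_scene_m.png

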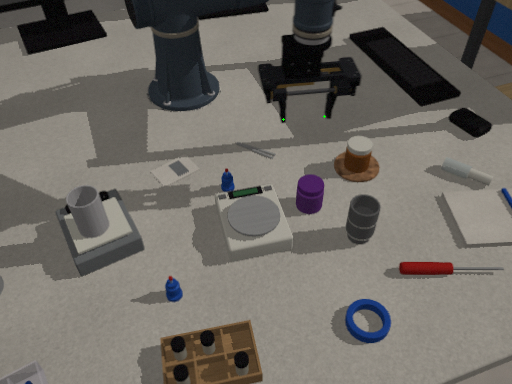

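View pics/c_top_m.png

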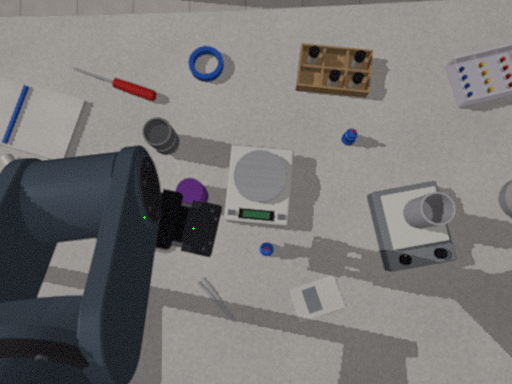

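The jar stands upright in the middle of the mat (scene 358,156), and the pan is clear with its centre at top (261,176). On to the beaker.

```bash
python3 -m jog '0.036 -0.985 0 0 0 0;0.036 -0.985 0 0 0 0;0.036 -0.985 0 0 0 0;0.036 -0.985 0 0 0 0;0.036 -0.985 0 0 0 0;0.036 -0.985 0 0 0 0;0.036 -0.985 0 0 0 0;0.036 -0.985 0 0 0 0;0.036 -0.985 0 0 0 0;0.036 -0.985 0 0 0 0;0.036 -0.985 0 0 0 0;0.036 -0.985 0 0 0 0;0.036 -0.985 0 0 0 0;0.036 -0.985 0 0 0 0;0.036 -0.985 0 0 0 0;0.036 -0.985 0 0 0 0;0.036 -0.985 0 0 0 0;0.036 -0.985 0 0 0 0;0.036 -0.985 0 0 0 0;0 0 0 0 0 0'; python3 look.py d
```

```text
t: 14.92
tool_pos: [0.4963, -0.3123, 0.1895]
orientation: [0.0, 0.119, 0.993, -0.0]
contact_force: [0.3, 0.4, 0.2]
gripper_width: 0.0871
[ 0.4963 -0.3123  0.1895] z [ 0.001 -0.001 -1.   ] y [ 0.236  0.972 -0.001] F [0.3 0.4 0.2] w 0.0871 t 14.925
scene tcp px [[ 74.6 180.4]]
top tcp px [[449.1 205.4]]
```

View pics/d_scene_m.png

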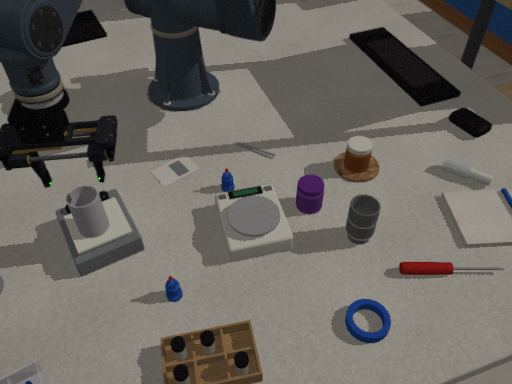

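```bash
python3 -m jog '0 0.05 -0.8 0 0 0;0 0 -0.9 0 0 0;0 0 -0.8 0 0 0;0 0 -0.4 0 0 0;0 0 -0.26 0 0 0;0 0 0 0 0 0;0 0 0 0 0 0'; python3 -m jog '0 0 0 0 0 0;0 0 0 0 0 0;0 0 0 0 0 0;0 0 0 0 0 0;0 0 0 0 0 0;0 0 0 0 0 0;0 0 0 0 0 0' 0 20
```

```text
t: 15.9
tool_pos: [0.4964, -0.3089, 0.1112]
orientation: [0.001, 0.118, 0.993, -0.0]
contact_force: [-0.5, 0.1, 0.8]
gripper_width: 0.0869
t: 16.77
tool_pos: [0.4963, -0.3095, 0.1109]
orientation: [0.001, 0.118, 0.993, -0.001]
contact_force: [-1.2, -4.0, 3.1]
gripper_width: 0.0606
```

```bash
python3 -m jog '0 0 0.3 0 0 0;0 0 0.7 0 0 0;0 0 1 0 0 0;0 0 1 0 0 0;0.264 0.952 0 0 0 0;0.264 0.952 0 0 0 0;0.264 0.952 0 0 0 0;0.264 0.952 0 0 0 0;0.264 0.952 0 0 0 0;0.264 0.952 0 0 0 0;0.264 0.952 0 0 0 0;0.264 0.952 0 0 0 0;0.264 0.952 0 0 0 0;0.264 0.952 0 0 0 0;0.264 0.952 0 0 0 0;0.264 0.952 0 0 0 0;0.264 0.952 0 0 0 0;0 0 0 0 0 0;0 0 0 0 0 0'; python3 look.py e
```

```text
t: 19.15
tool_pos: [0.5808, 0.001, 0.1851]
orientation: [-0.001, 0.117, 0.993, 0.0]
contact_force: [0.5, -0.4, -1.6]
gripper_width: 0.0603
[0.5808 0.001  0.1851] z [-0.002  0.    -1.   ] y [ 0.233  0.972 -0.   ] F [ 0.5 -0.4 -1.6] w 0.0603 t 19.15
scene tcp px [[250.6 168.8]]
top tcp px [[259.2 162.2]]
```

View pics/e_scene_m.png

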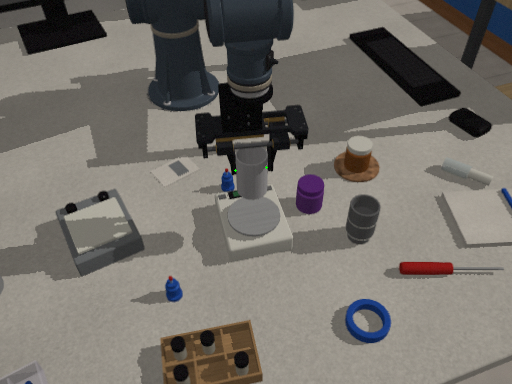

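View pics/e_top_m.png

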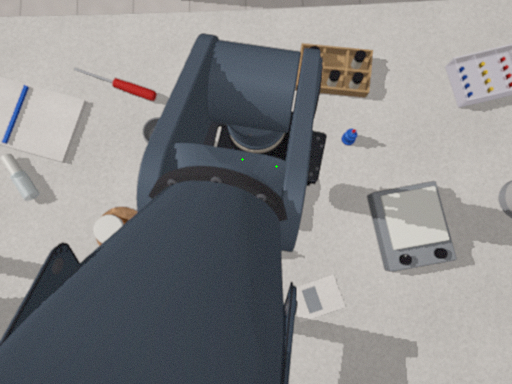

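The beaker is held upright at scene (252,168), above the pan at (254,215). The plate is now bare (top 414,217). Lowering.

```bash
python3 -m jog '0.04 0 -0.9 0 0 0;0 0 -0.9 0 0 0;0 0 -0.6 0 0 0;0 0 -0.3 0 0 0;0 0 -0.16 0 0 0;0 0 -0.08 0 0 0;0 0 0 0 0 0;0 0 0 0 0 0'
```

```text
t: 20.25
tool_pos: [0.5831, 0.0008, 0.1125]
orientation: [0.0, 0.118, 0.993, -0.0]
contact_force: [-0.1, -0.5, -2.3]
gripper_width: 0.0605
```

```bash
python3 -m jog '0 0 -0.05 0 0 0;0 0 -0.02 0 0 0;0 0 0 0 0 0'; python3 -c "
from bench import r;s=r.read_state();print(s['tool_pos'],s['contact_force'])"
```

```text
t: 20.62
tool_pos: [0.5831, 0.0008, 0.1109]
orientation: [0.0, 0.118, 0.993, -0.0]
contact_force: [-1.1, 0.2, 3.6]
gripper_width: 0.0604
[0.5831115  0.00077649 0.11086333] [-1.1315847   0.16189103  3.57648245]
```

```bash
python3 -m jog '0 0 0 0 0 0;0 0 0 0 0 0;0 0 0 0 0 0;0 0 0 0 0 0' 1; python3 -m jog '0 0 0.4 0 0 0;0 0 0.8 0 0 0;0 0 1 0 0 0;0 0 1 0 0 0;-0.32 0.945 0.2 0 0 0;-0.32 0.945 0 0 0 0;-0.32 0.945 0 0 0 0;-0.32 0.945 0 0 0 0;-0.32 0.945 0 0 0 0;-0.32 0.945 0 0 0 0;-0.32 0.945 0 0 0 0;-0.32 0.945 0 0 0 0;-0.32 0.945 0 0 0 0;-0.32 0.945 0 0 0 0;-0.32 0.945 0 0 0 0;-0.32 0.945 0 0 0 0;-0.32 0.945 0 0 0 0;0 0 0 0 0 0;0 0 0 0 0 0'; python3 look.py f
```

```text
t: 21.12
tool_pos: [0.5828, 0.0008, 0.1102]
orientation: [-0.0, 0.118, 0.993, -0.0]
contact_force: [0.1, 0.0, -0.1]
gripper_width: 0.0852
t: 23.5
tool_pos: [0.479, 0.3075, 0.1957]
orientation: [0.0, 0.117, 0.993, -0.0]
contact_force: [-0.1, -0.3, 0.8]
gripper_width: 0.0868
[0.479  0.3075 0.1957] z [ 0.001 -0.    -1.   ] y [ 0.233  0.972 -0.   ] F [-0.1 -0.3  0.8] w 0.0868 t 23.5
scene tcp px [[367.   99.7]]
top tcp px [[ 78.7 224.7]]
```

View pics/f_scene_m.png

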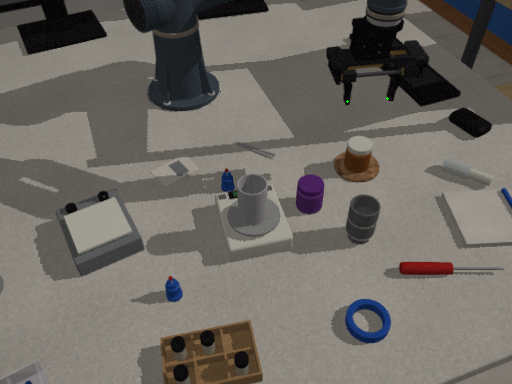

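View pics/f_top_m.png

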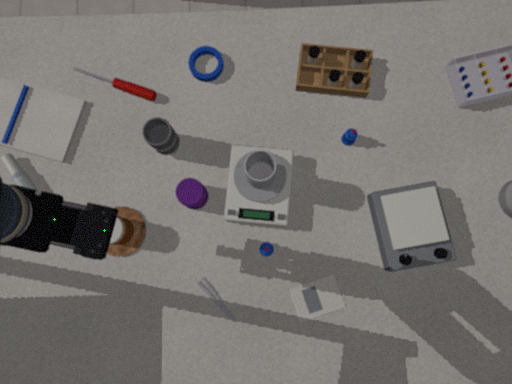

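The beaker stands upright on the pan (scene 254,205). The jar is on the mat and both spinners stand untouched. Checking placement and the plate centre offline while descending on the jar.

```bash
python3 -m jog '0 0 -1 0 0 0;0 0 -1 0 0 0;0 0 -1 0 0 0;0 0 -1 0 0 0;0 0 -1 0 0 0;0 0 -0.8 0 0 0;0 0 -0.4 0 0 0;0 0 -0.2 0 0 0;0 0 0 0 0 0;0 0 0 0 0 0'; python3 -m jog '0 0 0 0 0 0;0 0 0 0 0 0;0 0 0 0 0 0;0 0 0 0 0 0;0 0 0 0 0 0;0 0 0 0 0 0;0 0 0 0 0 0' 0 20
cat > b.py <<'E'
from ov import *
t=cv2.imread("pics/f_top.png")
g=cv2.cvtColor(t,cv2.COLOR_BGR2GRAY)
m=np.zeros_like(g);m[175:260,375:455]=(g[175:260,375:455]>135)*255
m=cv2.morphologyEx(m,cv2.MORPH_OPEN,np.ones((5,5)))
n,l,st,ce=cv2.connectedComponentsWithStats(m)
i=1+np.argmax(st[1:,4]);print("plate",st[i],ce[i],atz("top",ce[i],.06))
G=(0,255,0);Y=(0,255,255);R=(0,0,255)
draw("top",t,[(circ((.582,.0005),.06,.055),G),(circ((.583,.0008),.15,.03),Y),(circ((.583,.0008),.06,.03),Y),
 (circ((.671,.206),.098,.03),R),(circ((.671,.206),.098,.028),R)],(120,100,320,250),"pics/o5.png",4)
E
python3 b.py
```

```text
t: 24.85
tool_pos: [0.4794, 0.3081, 0.036]
orientation: [0.001, 0.118, 0.993, 0.0]
contact_force: [-0.7, -0.4, -0.4]
gripper_width: 0.0874
t: 25.72
tool_pos: [0.4789, 0.3081, 0.0354]
orientation: [0.0, 0.118, 0.993, 0.0]
contact_force: [-0.4, 0.9, 1.8]
gripper_width: 0.0595
plate [ 382  187   66   62 3010] [414.00863787 217.49401993] [ 0.48824729 -0.30327464  0.06      ]
```

View pics/o5.png

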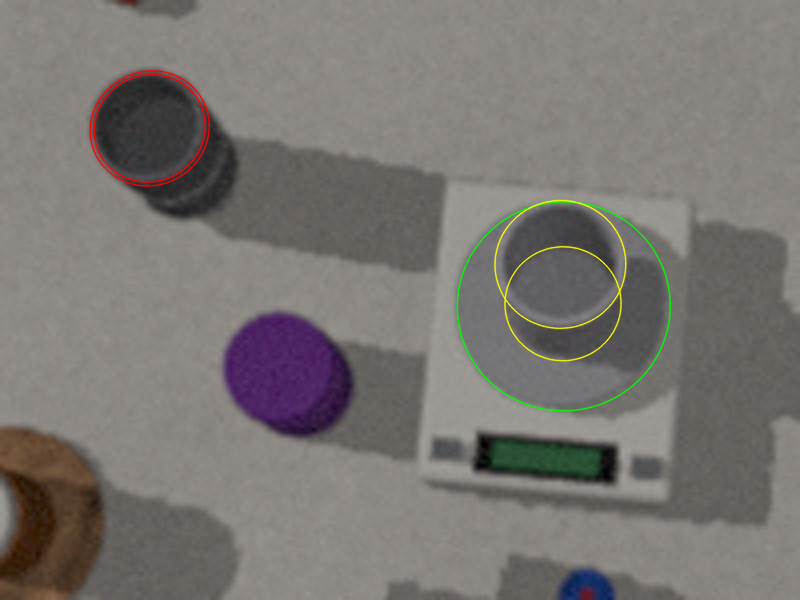

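The overlay agrees: the beaker is within about 1 mm of the pan's centre. The plate centre measures (.488,-.3035). The jar is gripped, so lift and carry it to the plate.

```bash
python3 -m jog '0 0 0.3 0 0 0;0 0 0.7 0 0 0;0 0 1 0 0 0;0 0 1 0 0 0;0 0 1 0 0 0;0 0 1 0 0 0;0 -0.5 1 0 0 0;0.015 -1 0.4 0 0 0;0.015 -1 0 0 0 0;0.015 -1 0 0 0 0;0.015 -1 0 0 0 0;0.015 -1 0 0 0 0;0.015 -1 0 0 0 0;0.015 -1 0 0 0 0;0.015 -1 0 0 0 0;0.015 -1 0 0 0 0'; python3 -m jog '0.015 -1 0 0 0 0;0.015 -1 0 0 0 0;0.015 -1 0 0 0 0;0.015 -1 0 0 0 0;0.015 -1 0 0 0 0;0.015 -1 0 0 0 0;0.015 -1 0 0 0 0;0.015 -1 0 0 0 0;0.015 -1 0 0 0 0;0.015 -1 0 0 0 0;0.015 -1 0 0 0 0;0.015 -1 0 0 0 0;0.015 -1 0 0 0 0;0.015 -1 0 0 0 0;0 -0.96 0 0 0 0;0 0 0 0 0 0;0 0 0 0 0 0'; python3 look.py g
```

```text
t: 27.72
tool_pos: [0.4819, 0.0696, 0.1963]
orientation: [0.0, 0.118, 0.993, -0.0]
contact_force: [-0.6, 0.2, -2.3]
gripper_width: 0.0599
t: 29.85
tool_pos: [0.487, -0.303, 0.1949]
orientation: [-0.001, 0.118, 0.993, 0.001]
contact_force: [-0.2, -0.6, -1.8]
gripper_width: 0.0598
[ 0.487  -0.303   0.1949] z [-0.001  0.002 -1.   ] y [0.234 0.972 0.001] F [-0.2 -0.6 -1.8] w 0.0598 t 29.85
scene tcp px [[ 78.4 173.7]]
top tcp px [[445.5 210.7]]
```

View pics/g_scene_m.png

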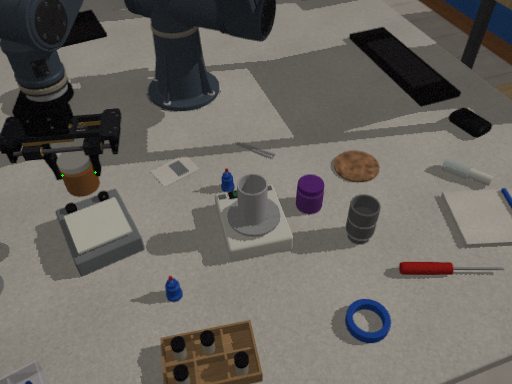

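The jar is upright at (81,178), above the plate at (99,223). Lowering.

```bash
python3 -m jog '0.03 0 -1 0 0 0;0 0 -1 0 0 0;0 0 -1 0 0 0;0 0 -0.6 0 0 0;0 0 -0.35 0 0 0;0 0 -0.16 0 0 0;0 0 -0.08 0 0 0;0 0 0 0 0 0;0 0 0 0 0 0'
```

```text
t: 31.08
tool_pos: [0.4884, -0.3038, 0.0911]
orientation: [0.0, 0.118, 0.993, -0.0]
contact_force: [0.1, -0.3, -1.7]
gripper_width: 0.0591
```

```bash
python3 -m jog '0 0 -0.05 0 0 0;0 0 -0.03 0 0 0;0 0 0 0 0 0'; python3 -m jog '0 0 0 0 0 0;0 0 0 0 0 0;0 0 0 0 0 0;0 0 0 0 0 0' 1; python3 -m jog '0 0 0.4 0 0 0;0 0 0.8 0 0 0;0 0 1 0 0 0;0 0 1 0 0 0;0 0 0.9 0 0 0;0 0 0 0 0 0'; python3 look.py i
```

```text
t: 31.45
tool_pos: [0.4884, -0.3037, 0.0894]
orientation: [0.0, 0.118, 0.993, -0.0]
contact_force: [-1.5, 1.3, 4.5]
gripper_width: 0.0593
t: 31.95
tool_pos: [0.4882, -0.3036, 0.0884]
orientation: [-0.0, 0.118, 0.993, 0.0]
contact_force: [1.1, 0.6, -0.4]
gripper_width: 0.0857
t: 32.7
tool_pos: [0.4894, -0.3046, 0.1934]
orientation: [0.002, 0.118, 0.993, -0.002]
contact_force: [-0.5, 0.1, -0.3]
gripper_width: 0.0867
[ 0.4894 -0.3046  0.1934] z [ 0.004 -0.004 -1.   ] y [ 0.234  0.972 -0.003] F [-0.5  0.1 -0.3] w 0.0867 t 32.7
scene tcp px [[ 77.9 175.4]]
top tcp px [[445.9 209.3]]
```

View pics/i_scene_m.png

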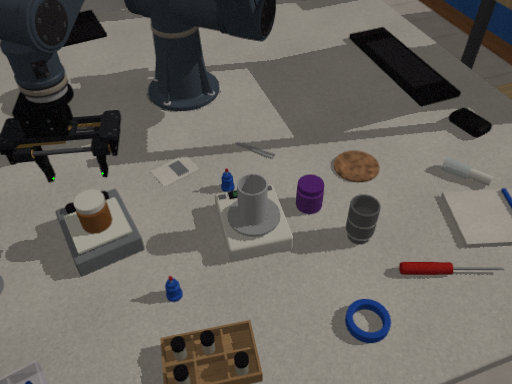

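The jar stands upright in the middle of the plate (95,211), so the swap is done. Now the cup.

```bash
python3 -m jog '0.347 0.973 0.3 0 0 0;0.347 0.973 0.3 0 0 0;0.347 0.973 0 0 0 0;0.347 0.973 0 0 0 0;0.347 0.973 0 0 0 0;0.347 0.973 0 0 0 0;0.347 0.973 0 0 0 0;0.347 0.973 0 0 0 0;0.347 0.973 0 0 0 0;0.347 0.973 0 0 0 0;0.347 0.973 0 0 0 0'; python3 -m jog '0.347 0.973 0 0 0 0;0.347 0.973 0 0 0 0;0.347 0.973 0 0 0 0;0.347 0.973 0 0 0 0;0.347 0.973 0 0 0 0;0.347 0.973 0 0 0 0;0.347 0.973 0 0 0 0;0.347 0.973 0 0 0 0;0.347 0.973 0 0 0 0;0.347 0.973 0 0 0 0;0 0 0 0 0 0;0 0 0 0 0 0'; python3 look.py j
```

```text
t: 34.17
tool_pos: [0.5829, -0.035, 0.2044]
orientation: [-0.002, 0.118, 0.993, 0.0]
contact_force: [0.1, -0.1, -0.2]
gripper_width: 0.0869
t: 35.67
tool_pos: [0.6695, 0.2065, 0.2047]
orientation: [-0.001, 0.118, 0.993, -0.001]
contact_force: [-0.5, 0.2, -0.0]
gripper_width: 0.0868
[0.6695 0.2065 0.2047] z [-0.003 -0.001 -1.   ] y [ 0.234  0.972 -0.002] F [-0.5  0.2 -0. ] w 0.0868 t 35.675
scene tcp px [[371.9 163.7]]
top tcp px [[139.4 113. ]]
```

View pics/j_scene_m.png

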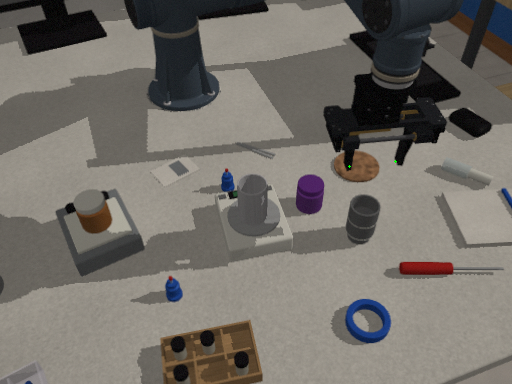

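```bash
python3 -m jog '0 0 -1 0 0 0;0 0 -1 0 0 0;0 0 -1 0 0 0;0 0 -1 0 0 0;0 0 -0.8 0 0 0;0 0 -0.5 0 0 0;0 0 -0.28 0 0 0;0 0 0 0 0 0;0 0 0 0 0 0'; python3 look.py k
```

```text
t: 36.9
tool_pos: [0.671, 0.2074, 0.0674]
orientation: [0.001, 0.118, 0.993, 0.0]
contact_force: [0.4, -0.5, -0.9]
gripper_width: 0.0867
[0.671  0.2074 0.0674] z [ 0.002  0.    -1.   ] y [0.234 0.972 0.001] F [ 0.4 -0.5 -0.9] w 0.0867 t 36.9
scene tcp px [[361.6 213.7]]
top tcp px [[160.3 136.1]]
```

```bash
python3 - <<'E'
import cv2
a=cv2.imread("pics/k_scene_m.png")[130:270,290:440];cv2.imwrite("pics/k_c.png",cv2.resize(a,None,fx=4,fy=4,interpolation=cv2.INTER_CUBIC))
E
```

```text
(no output)
```

View pics/k_c.png

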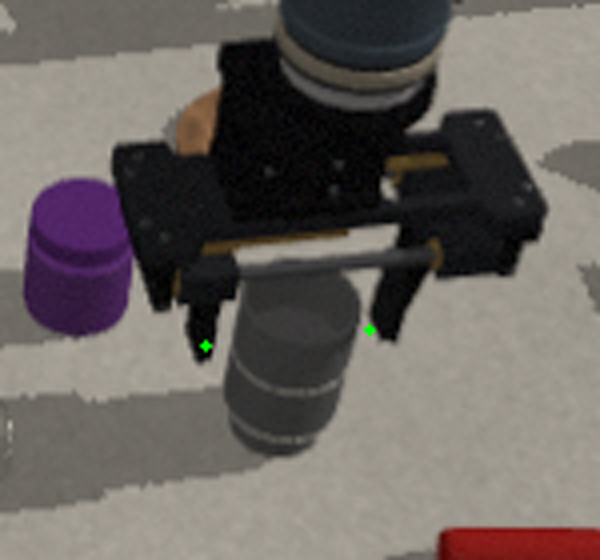

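Both fingers straddle only the upper collar (crop: gaps ≈15 px left, ≈20 px right), so I nudge slightly toward −y and grip gently.

```bash
python3 -m jog '0 -0.05 -0.04 0 0 0;0 0 0 0 0 0;0 0 0 0 0 0' 0.78; python3 -m jog '0 0 0 0 0 0;0 0 0 0 0 0;0 0 0 0 0 0;0 0 0 0 0 0;0 0 0 0 0 0' 0.5 8;  python3 -m jog '0 0 0.1 0 0 0;0 0 0.2 0 0 0;0 0 0.4 0 0 0;0 0 0.4 0 0 0;0 0 0.4 0 0 0;0 0 0 0 0 0;0 0 0 0 0 0'; python3 look.py l
```

```text
t: 37.38
tool_pos: [0.6704, 0.206, 0.0656]
orientation: [-0.0, 0.118, 0.993, -0.0]
contact_force: [0.0, 0.3, -0.2]
gripper_width: 0.0696
t: 38.0
tool_pos: [0.6705, 0.2062, 0.0656]
orientation: [0.0, 0.118, 0.993, 0.0]
contact_force: [0.5, 0.5, -0.8]
gripper_width: 0.0604
t: 38.88
tool_pos: [0.6702, 0.206, 0.1031]
orientation: [-0.0, 0.118, 0.993, -0.0]
contact_force: [-0.1, 0.8, 0.2]
gripper_width: 0.0608
[0.6702 0.206  0.1031] z [-0. -0. -1.] y [ 0.234  0.972 -0.   ] F [-0.1  0.8  0.2] w 0.0608 t 38.875
scene tcp px [[363.4 201.7]]
top tcp px [[156.2 131.1]]
```

```bash
python3 - <<'E'
import cv2
a=cv2.imread("pics/l_scene.png")[130:270,290:440];cv2.imwrite("pics/l_c.png",cv2.resize(a,None,fx=4,fy=4,interpolation=cv2.INTER_CUBIC))
E
```

```text
(no output)
```

View pics/l_c.png

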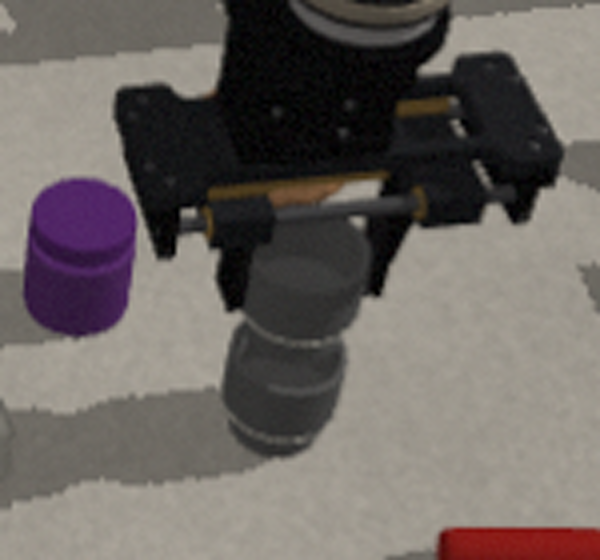

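The top cup has come free straight up, and the lower cup stays in place. Carrying it to the mat.

```bash
python3 -m jog '0 0 0.5 0 0 0;0 0 1 0 0 0;0 0 0.8 0 0 0;-0.5 0.26 0 0 0 0;-0.9 0.48 0 0 0 0;-0.9 0.48 0 0 0 0;-0.9 0.48 0 0 0 0;-0.9 0.48 0 0 0 0;-0.9 0.48 0 0 0 0;-0.9 0.48 0 0 0 0;-0.9 0.48 0 0 0 0;-0.85 0.46 0 0 0 0;0 0 0 0 0 0;0 0 0 0 0 0'; python3 look.py m
```

```text
t: 40.72
tool_pos: [0.4799, 0.3082, 0.1608]
orientation: [0.001, 0.117, 0.993, 0.0]
contact_force: [-0.2, -0.3, -1.1]
gripper_width: 0.0605
[0.4799 0.3082 0.1608] z [ 0.002  0.    -1.   ] y [0.233 0.972 0.001] F [-0.2 -0.3 -1.1] w 0.0605 t 40.725
scene tcp px [[364.9 113.1]]
top tcp px [[ 87.8 225.7]]
```

View pics/m_scene_m.png

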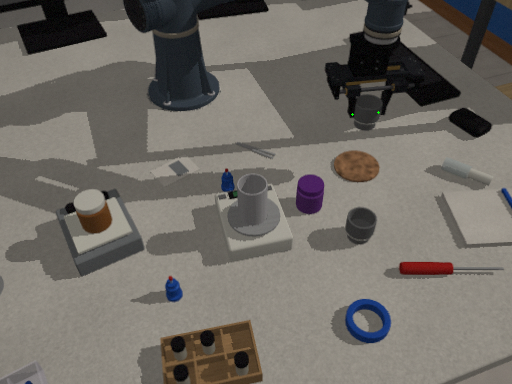

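The cup is upright at (366,113), above the mat at (356,166). The lower cup stands at (361,225). Lowering.

```bash
python3 -m jog '0 0 -1 0 0 0;0 0 -1 0 0 0;0 0 -1 0 0 0;0 0 -0.9 0 0 0;0 0 -0.6 0 0 0;0 0 -0.3 0 0 0;0 0 -0.16 0 0 0;0 0 -0.06 0 0 0;0 0 0 0 0 0;0 0 0 0 0 0'
```

```text
t: 42.08
tool_pos: [0.4794, 0.3082, 0.0356]
orientation: [0.0, 0.118, 0.993, 0.0]
contact_force: [-0.4, -0.4, -1.0]
gripper_width: 0.0607
```

```bash
python3 -m jog '0 0 -0.04 0 0 0;0 0 -0.03 0 0 0;0 0 0 0 0 0;0 0 0 0 0 0'
```

```text
t: 42.58
tool_pos: [0.4792, 0.3081, 0.0335]
orientation: [0.0, 0.118, 0.993, 0.0]
contact_force: [-0.8, 0.7, 1.2]
gripper_width: 0.0607
```

```bash
python3 -m jog '0 0 0 0 0 0;0 0 0 0 0 0;0 0 0 0 0 0;0 0 0 0 0 0' 1; python3 -m jog '0 0 0.4 0 0 0;0 0 0.8 0 0 0;0 0 1 0 0 0;0 0 1 0 0 0;0 0 1 0 0 0;0 0 1 0 0 0;0 0 1 0 0 0;-0.6 1 0 0 0 0;-0.6 1 0 0 0 0;-0.6 1 0 0 0 0;-0.6 1 0 0 0 0;-0.6 1 0 0 0 0;-0.6 1 0 0 0 0;-0.6 1 0 0 0 0;-0.6 1 0 0 0 0;0 0 0 0 0 0;0 0 0 0 0 0'; python3 look.py z
cat > d.py <<'E'
from ov import *
t=cv2.imread("pics/z_top.png");G=(0,255,0);Y=(0,255,255);R=(0,0,255)
it=[(circ((.582,.0005),.06,.055),G),(circ((.583,.0008),.15,.03),Y),(circ((.488,-.3035),.13,.029),Y),(circ((.479,.308),.006,.055),G),(circ((.479,.308),.066,.03),Y),(circ((.671,.206),.06,.03),R)]
draw("top",t,it,(70,100,320,275),"pics/z1.png",3.2)
draw("top",t,it,(350,150,500,280),"pics/z2.png",4)
E
python3 d.py
```

```text
t: 43.08
tool_pos: [0.4791, 0.308, 0.0332]
orientation: [-0.0, 0.118, 0.993, -0.0]
contact_force: [0.5, 0.1, 0.5]
gripper_width: 0.0857
t: 45.2
tool_pos: [0.3592, 0.5075, 0.1886]
orientation: [0.0, 0.117, 0.993, -0.0]
contact_force: [0.4, -1.5, -0.3]
gripper_width: 0.0868
[0.3592 0.5075 0.1886] z [ 0.    -0.001 -1.   ] y [ 0.233  0.972 -0.   ] F [ 0.4 -1.5 -0.3] w 0.0868 t 45.2
scene tcp px [[414.3  57.3]]
top tcp px [[-46.2 301.8]]
```

View pics/z_scene_m.png

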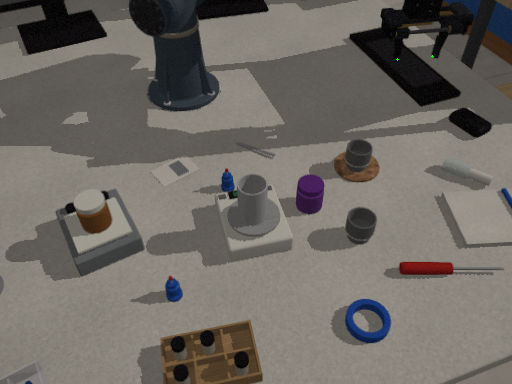

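View pics/z1.png

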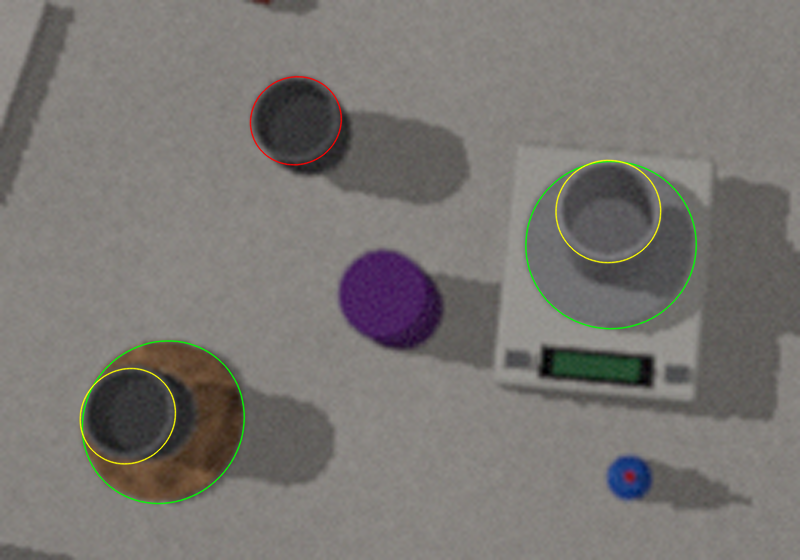

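View pics/z2.png

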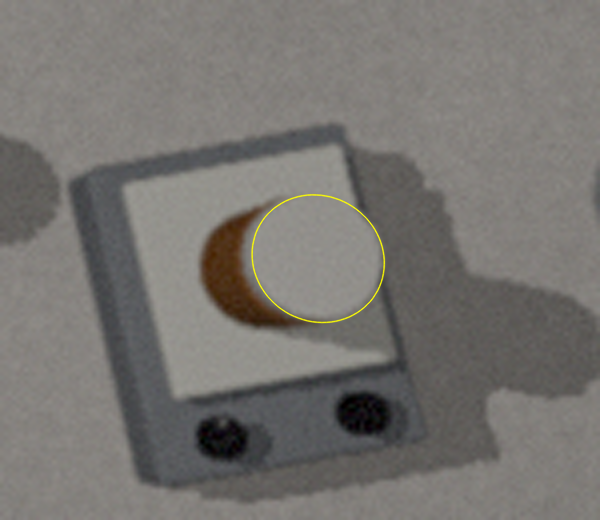

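The final pictures show the jar centred on the plate, the beaker on the pan and the cup on the mat. The lower cup and both spinners are where they began, and the arm is clear. Handing in.

```bash
python3 -c "
from bench import r
print(r.finish_job())"
```

```text
the job is handed in; nothing more can be done
None
```

The job is done and handed in, at about 45 s of the 106 s allowed. I parked the jar on the cork mat, moved the beaker to the balance pan and moved the jar to the stirrer plate. Then I lifted the top cup straight off the nested pair and stood it on the mat.

- **Placement:** the outlines drawn on the last pictures show the beaker, jar and cup upright and within about 2 mm of the middle of their places.
- **Left alone:** the lower cup is within about 1 mm of where it stood, and the spinners look unmoved.
- **Gripper and forces:** the gripper is open and clear of everything. The wrist force readings I took stayed under about 5 N.
- **Disagreement:** the scene camera read about 1.5 px (2 to 4 mm) off the top camera. A fingertip check put that offset in the scene camera, so I used the top view throughout. The trained networks' estimates for the pan and mat were also a few mm off the outlines, and I did not use them.

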